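Brake-lever check on a laboratory trolley handle

ROBOT

A 7-joint arm with a two-finger parallel gripper is mounted at the origin on the work surface. World frame = base frame: x ahead of the robot, y to its left, z up, the work surface at z = 0. Lengths are in mm, angles in rad, forces in N, time in s.
With the tool pointing down it reaches from about 400 to 875 mm from the base axis. Payload 19.3 kg.
Tool frame: the origin (TCP) lies midway between the tips of the shut fingers; the grasp point (between the pads) lies 19 mm behind it; z points along the fingers, y is the line along which they close (so a half turn about z gives the same grasp; the last joint's range is limited). The gripper opens to 85 mm and grips with 20 to 120 N. Pads are 22 mm wide; open, the fingers measure 114 mm over their backs; the gripper's body (76 mm by 85 mm) begins 54 mm behind the grasp point. The pads swing forward as they close: fully open they stand 13 mm farther back than shut.
Start: joints at [-1.376, 0.521, -0.036, 1.599, 0.021, 1.021, -0.113], TCP at [163.592, 603.201, 200.691] pointing down, gripper open.
Joint ranges: [-2.91, 2.91], [-0.3, 2.13], [-1.5, 1.42], [0.17, 2.43], [-1.26, 4.41], [0.16, 1.93], [-2.52, 2.52]. Speed limits (rad/s): [1.89, 1.89, 2.39, 2.39, 3.01, 3.01, 3.01].

INTERFACE

Orientations are given as a unit quaternion [w, x, y, z].
In Python, from rig import robot, vision gives the robot as it stands.
- The arm moves only by the tool apply_moves, never from a script. Its argument "deltas" is a list of rows, each an object of numbers: "tx", "ty", "tz": the shift along the tool's x, y, z in mm; "rx", "ry", "rz": the turn, a rotation vector about the tool's x, y, z in rad. A call has 1 to 8 rows; each row is the pose to reach, as a shift and turn from the pose commanded when the call began, along the tool's axes at that moment; what a row does not reach only later rows make up. A row lasts 1/10 s, in which the tool goes at most 50 mm and 8.59 degrees, less where a joint would pass 70% of its speed; a pose out of reach is approached as far as the arm can. A call with a gripper value outside its range is refused whole. "jaw" is the opening in per cent of the stroke, from 0 (shut) to 100 (fully open), set as the call begins (left out, the last holds). The fingers move at their own pace and stop on an object; "force" is the grip in N (left out, the last holds). Time passes only in rows, so rows that repeat a pose let the fingers close. It gives the time, the measured TCP pose, the force, the opening and the grip force at its end, in the units of the state.
- robot.read_state(): the state, without advancing time (a new reading comes with each control period).
- vision.grab_frame(name): name is "scene" or "top" or "wrist"; returns a dict with "img" (400x640x3 uint8, blue, green, red), "depth" (400x640 float32, mm along the optical axis (not along the pixel's ray), 0 where there is no reading), "vfov" (degrees; the focal length in pixels is half the picture's height over the tangent of half this angle, whatever the lens; pixels are square), "cx", "cy" (the principal point, pixels), "origin" and "attitude" of the camera in the world. Camera axes: x right, y down, z forward; pixel columns grow to the right and rows downward; lengths in mm; the calibration is good to about 2 mm. A picture is of the moment at which its call begins.
- robot.hand_in(): hands the job in; it is judged then, once.
The state is a dict: "clock": time; "q": joint angles; "qd": joint speeds; "joint_efforts": joint torques, N m; "ee_pos": TCP position; "eef_rot": TCP orientation; "wrist_force": force on the tool from outside, world axes, zero at the start; "torque": the same for the moment, N m; "opening": finger opening in mm; "finger_force": force on a finger pad.
Only numpy, scipy, OpenCV 4.12 (cv2) and the standard library are available. Lean on these libraries where they do the work, as an engineer would, in place of code of your own. Each camera call takes 0.05 s, during which the arm holds its last target. There are 200 camera calls.

TASK

The lab trolley's push handle is on the bench for its brake check: with the backs of your fingers against the outer side of the left brake lever (the robot's left), press it in until it comes up against its stop, hold it there for a second to see that it stays short of the bar, and let it spring fully out again; then do the same with the right lever. Push the levers only from their outer side, never gripping them or forcing them hard against the stop (15 N is plenty), and do not touch the handlebar. Leave everything else on the bench where it stands.

Things in the scene. Friction and masses are not known exactly. Their poses are not given: they have to be found in the camera images.
- service_plate: fixed steel plate 90 x 500 x 10 mm that carries the trolley's push handle; origin at the centre of its underside. Its x axis runs level from the levers to the handlebar (away from the robot), y along the handlebar to the left, z up.
- handlebar: fixed steel push bar on two posts, 215 mm either side of the middle; same origin and axes as the plate. The bar runs along y, 26 mm thick (31 mm in the rubber grips, 38 mm at the clamp collars), its axis 115 mm above the bench, straight above the plate's middle line. Not to be touched.
- left_blade: aluminium brake lever at the handle's left (+y) end, robot's side of the bar: level blade 12 mm thick, 18 mm high, running outward (+y) from its pivot to a 20 mm ball end 140 mm away. Origin: the place to press, mid-height (115 mm up) on the outer face (away from the bar), 110 mm along the blade and 6 mm outward of the pivot axis. x points square through the blade to the bar, y along it (left), z up; turns with it.
- left_pivot (a point): upright pivot axis of the left lever at blade height, fixed: 35 mm on the robot's side of the bar's axis and 50 mm to the left of the handle's middle.
- left_lever (a joint): left lever's angle: 0 fully out (its blade then splays 0.42 rad away from the bar's direction), grows as it is pressed in, stops firmly at 0.36 with about 20 mm still clear to the bar. A spring returns it; at the place to press it needs about 3 N to start and 8 N at the stop.
- right_blade: aluminium brake lever at the handle's right (-y) end, robot's side of the bar: level blade 12 mm thick, 18 mm high, running outward (-y) from its pivot to a 20 mm ball end 140 mm away. Origin: the place to press, mid-height (115 mm up) on the outer face (away from the bar), 110 mm along the blade and 6 mm outward of the pivot axis. x points square through the blade to the bar, y along it (left), z up; turns with it.
- right_pivot (a point): upright pivot axis of the right lever at blade height, fixed: 35 mm on the robot's side of the bar's axis and 50 mm to the right of the handle's middle.
- right_lever (a joint): right lever's angle: 0 fully out (its blade then splays 0.42 rad away from the bar's direction), grows as it is pressed in, stops firmly at 0.36 with about 20 mm still clear to the bar. A spring returns it; at the place to press it needs about 3 N to start and 8 N at the stop.
- reagent_bottle_mid (a point): white bottle with cap, 44 mm across, 95 mm tall, loose, standing between the two levers on the robot's side; point at half height
- tube_rack_mid (a point): white rack 75 x 190 x 55 mm with glass tubes to 75 mm, loose, behind the handlebar on the left; point 30 mm up at its centre
- flask_mid (a point): glass conical flask, 82 mm across the foot, 102 mm tall, loose, behind the handlebar on the right; point at half height
- beaker_mid (a point): glass beaker, 64 mm across, 75 mm tall, loose, beyond the handle's left end; point at half height
- wrench_grip (a point): wrench lying loose beyond the handle's right end; point on its handle
- screwdriver_grip (a point): screwdriver lying loose on the bench in front of the right lever, about 30 mm high; point on its handle
- marker_mid (a point): marker pen, 130 mm long, 15 mm thick, lying loose in front of the left lever; point at its centre

How it is judged (in metres and radians):
On the way, in this order (a step that is already met when the one before it is completed fails the run):
1. the left lever is held in against its stop by the fingers, the right one out (value of joint left_lever above 0.325 rad and value of joint right_lever below 0.06 rad and contact force between the fingers and left_blade above 2 N), for 0.5 s.
2. the left lever is let out again (value of joint left_lever below 0.04 rad), for 0.1 s.
3. the right lever is held in against its stop by the fingers, the left one out (value of joint right_lever above 0.325 rad and value of joint left_lever below 0.06 rad and contact force between the fingers and right_blade above 2 N), for 0.5 s.
At the end, for the whole second after the job is handed in: After the left and then the right lever were each held at 0.325 rad or more for half a second by the fingers, both are back out (under 0.04 rad) and at rest, and every loose thing is within 20 mm of where it stood (value of joint each of left_lever, right_lever below 0.04 rad and linear speed of each of left_blade, right_blade below 0.02 m/s and distance of each of reagent_bottle_mid, tube_rack_mid, flask_mid, beaker_mid, wrench_grip, screwdriver_grip, marker_mid from where it was at the start of the episode below 0.02 m); the robot touches nothing.
It fails at once if the handlebar is touched (contact force between any of the fingers, the arm and handlebar above 1 N).
It fails at once if a lever is forced with more than 40 N (contact force between the fingers and left_blade above 40 N or contact force between the fingers and right_blade above 40 N).
It fails at once if a lever is gripped, hooked or pushed otherwise than from its outer side (the point between the finger pads lies past the lever's outer face while the fingers touch it) ((contact force between the fingers and left_blade above 1 N and x of the grasp point in the frame of left_blade above 0 m) or (contact force between the fingers and right_blade above 1 N and x of the grasp point in the frame of right_blade above 0 m)).
It fails at once if another thing on the bench is moved, lifted or knocked over (20 mm) (distance of any of reagent_bottle_mid, tube_rack_mid, flask_mid, beaker_mid, wrench_grip, screwdriver_grip, marker_mid from where it was at the start of the episode above 0.02 m).
It also fails if it takes over 54 s, if anything falls off the work surface, if the arm or the gripper's body presses on something with over 40 N, if the wrist force passes 120 N, or if a joint passes its speed limit or range.

## Working session

There is one attempt and no reset: what is moved stays moved. The work goes in short steps, Python scripts to look and compute and a tool call to move; the robot and the scene stay as the last step left them, time stands still between calls to the robot, and variables do not carry over. Pictures are saved under pics/ and viewed, at most 10 in all, crops included, and the job is handed in when it is done.

Besides the shell and the picture viewer there is one more tool, called after ">>>" as name(argument=value, ...), one argument or row to a line, values as JSON. apply_moves: Moves the arm, as the interface text tells. Its arguments: {"type":"object","properties":{"deltas":{"type":"array"},"jaw":{"type":"number"},"force":{"type":"number"}},"required":["deltas"]}

```bash
mkdir -p pics; cat > h.py <<'E'
import numpy as np, cv2
from rig import robot, vision
from scipy.spatial.transform import Rotation as R
def rot(a):
    a=np.array(a,float)
    return a if a.shape==(3,3) else R.from_quat(a[[1,2,3,0]]).as_matrix()
def cloud(f):
    h,w=f["depth"].shape; fl=h/2/np.tan(np.radians(f["vfov"])/2)
    v,u=np.mgrid[:h,:w]; d=f["depth"]
    p=np.stack([(u-f["cx"])/fl*d,(v-f["cy"])/fl*d,d],-1)
    P=p@rot(f["attitude"]).T+np.array(f["origin"]); P[d<=0]=np.nan
    return P
E
python3 - <<'E'
from h import *
s=robot.read_state(); print({k:np.round(v,3) for k,v in s.items()})
for n in ("scene","top"):
    f=vision.grab_frame(n); cv2.imwrite(f"pics/{n}0.png",f["img"]); np.savez(f"{n}0.npz",**f); print(n,f["origin"],f["attitude"],f["vfov"])
E
```

```text
{'clock': np.float64(0.0), 'q': array([-1.376,  0.522, -0.036,  1.6  ,  0.021,  1.021, -0.113]), 'qd': array([ 0.001, -0.001, -0.001,  0.003,  0.   , -0.   , -0.   ]), 'joint_efforts': array([ 3.0000e-03, -9.2713e+01,  1.9810e+00, -3.6993e+01,  1.8000e-02,
        9.0000e-03, -0.0000e+00]), 'ee_pos': array([163.531, 602.853, 200.136]), 'eef_rot': array([-0.   ,  0.132,  0.991, -0.001]), 'wrist_force': array([-0.379, -0.954, -0.221]), 'torque': array([ 0.064,  0.039, -0.011]), 'finger_force': np.float64(0.0), 'opening': np.float64(85.585)}
scene [ 889.1954318  -420.9876884   848.03137299] [-0.29366085  0.90796443  0.28385153 -0.09376681] 53.14869218841027
top [ 423.29401128   24.26060363 1137.29174336] [-0.05510857  0.71443598 -0.69408481  0.06921374] 46.81509632981538
```

View pics/scene0.png

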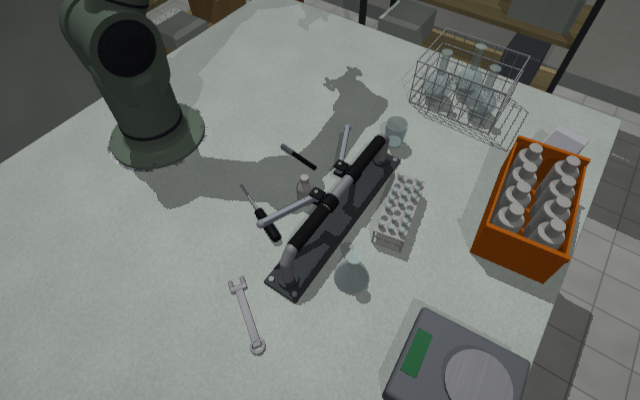

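View pics/top0.png

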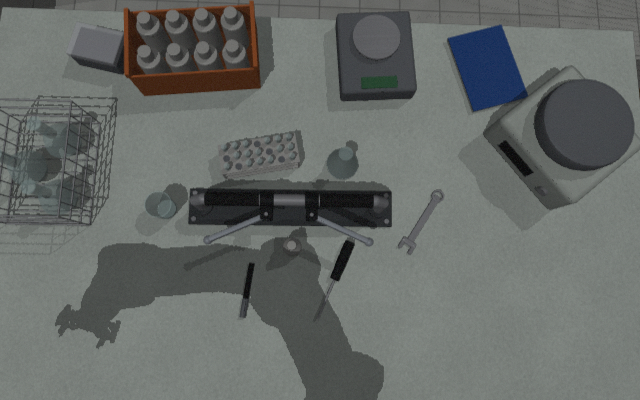

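The scene view shows the handle with its levers' ball ends at about (346,127) and (262,223). In the top view the plate spans (189,188)–(391,227). The left ball is at (208,240), the right at (369,242), the bottle at (291,245), the marker at (247,290) and the screwdriver at (340,265).

```bash
python3 - <<'E'
from h import *
f=dict(np.load("top0.npz")); P=cloud(f); print(np.round(rot(f["attitude"]),3).tolist())
for n,(u,v) in dict(plTL=(192,190),plTR=(388,190),plBL=(192,224),plBR=(388,224),Lball=(208,240),Rball=(369,242),barL=(230,199),barM=(290,199),barR=(350,201),bottle=(291,245),beaker=(161,203),mark1=(251,265),mark2=(243,316),sd1=(350,243),sd2=(335,278),sd3=(322,305),wr=(408,245),bench=(450,300)).items(): print(n,(u,v),np.round(P[v,u]))
# plate: dark colour, height 5..16
hsv=cv2.cvtColor(f["img"],cv2.COLOR_BGR2HSV)
z=P[...,2]; roi=np.zeros(z.shape,bool); roi[180:232,185:396]=1
m=roi&(z>5)&(z<16); q=P[m]; print("plate n",m.sum(),cv2.minAreaRect(q[:,:2].astype(np.float32)))
roi[:]=0; roi[180:260,185:400]=1
m=roi&(z>100)&(z<145); m=m.astype(np.uint8)
ys,xs=np.nonzero(m); Q=P[m>0]
b=Q[Q[:,2]>122]; print("bar",len(b),cv2.minAreaRect(b[:,:2].astype(np.float32)))
# levers: mask
for nm,c0,c1 in (("L",200,262),("R",315,375)):
    r=np.zeros(z.shape,bool); r[212:250,c0:c1]=1
    q=P[r&(z>105)&(z<135)]; print(nm,len(q),cv2.fitLine(q[:,:2].astype(np.float32),cv2.DIST_HUBER,0,.01,.01).ravel(),np.median(q[:,2]),q[:,:2].min(0),q[:,:2].max(0))
E
```

```text
[[0.027, -0.984, 0.175], [-0.999, -0.03, -0.017], [0.022, -0.175, -0.984]]
plTL (192, 190) [637. 308.   9.]
plTR (388, 190) [ 654. -180.   -0.]
plBL (192, 224) [554. 304.   0.]
plBR (388, 224) [ 566. -178.   12.]
Lball (208, 240) [505. 236. 124.]
Rball (369, 242) [ 511. -116.  127.]
barL (230, 199) [597. 193. 127.]
barM (290, 199) [600.  60. 131.]
barR (350, 201) [600. -72. 131.]
bottle (291, 245) [502.  56.  93.]
beaker (161, 203) [603. 383.   3.]
mark1 (251, 265) [457. 152.  15.]
mark2 (243, 316) [338. 164.  19.]
sd1 (350, 243) [516. -84.  26.]
sd2 (335, 278) [432. -49.  25.]
sd3 (322, 305) [368. -20.  15.]
wr (408, 245) [ 517. -229.    2.]
bench (450, 300) [ 387. -330.    2.]
plate n 3783 ((605.5547485351562, 64.91806030273438), (127.53717041015625, 512.5714111328125), 2.186868190765381)
bar 2983 ((561.1964721679688, 62.38233947753906), (116.89620208740234, 407.55462646484375), 1.2471407651901245)
L 406 [ 4.2808783e-01 -9.0373713e-01  5.3153656e+02  1.8500546e+02] 123.44433010360149 [498.90839561 122.3727293 ] [569.7512345  248.40872592]
R 405 [ 3.9658558e-01  9.1799778e-01  5.3629578e+02 -6.0131817e+01] 123.41959258596421 [ 504.81560606 -125.90904104] [573.23057877   4.46475835]
```

The measurements agree on a handle middle of about (600,62), a yaw of about +0.017, a splay of about 0.42 and a blade top at 124 mm. I'll approach the left lever with shut fingers and the closing axis along the push direction.

>>> apply_moves(
  deltas=[
    {"tx": -37,"ty": -29,"rz": 0.104},
    {"tx": -73,"ty": -58,"rz": 0.208},
    {"tx": -110,"ty": -87,"rz": 0.31},
    {"tx": -146,"ty": -115,"rz": 0.415},
    {"tx": -183,"ty": -144,"rz": 0.52},
    {"tx": -220,"ty": -173,"rz": 0.62},
    {"tx": -256,"ty": -202,"rz": 0.726},
    {"tx": -293,"ty": -231,"rz": 0.83},
  ],
  jaw=0,
)

```text
validation failed for argument at $.de...
```

>>> apply_moves(
  deltas=[
    {"tx": -37,"ty": -29,"tz": 0,"rx": 0,"ry": 0,"rz": 0.104},
    {"tx": -73,"ty": -58,"tz": 0,"rx": 0,"ry": 0,"rz": 0.208},
    {"tx": -110,"ty": -87,"tz": 0,"rx": 0,"ry": 0,"rz": 0.31},
    {"tx": -146,"ty": -115,"tz": 0,"rx": 0,"ry": 0,"rz": 0.415},
    {"tx": -183,"ty": -144,"tz": 0,"rx": 0,"ry": 0,"rz": 0.52},
    {"tx": -220,"ty": -173,"tz": 0,"rx": 0,"ry": 0,"rz": 0.62},
    {"tx": -256,"ty": -202,"tz": 0,"rx": 0,"ry": 0,"rz": 0.726},
    {"tx": -293,"ty": -231,"tz": 0,"rx": 0,"ry": 0,"rz": 0.83},
  ],
  jaw=0,
)

```text
clock: 0.9
ee_pos: [386.5, 301.9, 200.7]
eef_rot: [-0.0, 0.522, 0.853, -0.0]
wrist_force: [0.6, 0.2, 0.0]
opening: 0.1
finger_force: 0.0
```

>>> apply_moves(
  deltas=[
    {"tx": -41,"ty": 7,"tz": 0,"rx": 0,"ry": 0,"rz": 0.09},
    {"tx": -82,"ty": 14,"tz": 0,"rx": 0,"ry": 0,"rz": 0.18},
    {"tx": -123,"ty": 20,"tz": 0,"rx": 0,"ry": 0,"rz": 0.272},
    {"tx": -123,"ty": 20,"tz": 25,"rx": 0,"ry": 0,"rz": 0.272},
    {"tx": -123,"ty": 20,"tz": 55,"rx": 0,"ry": 0,"rz": 0.272},
    {"tx": -123,"ty": 20,"tz": 80,"rx": 0,"ry": 0,"rz": 0.272},
    {"tx": -123,"ty": 20,"tz": 100,"rx": 0,"ry": 0,"rz": 0.272},
    {"tx": -123,"ty": 20,"tz": 100,"rx": 0,"ry": 0,"rz": 0.272},
  ],
)

```text
clock: 1.7
ee_pos: [458.7, 202.6, 98.6]
eef_rot: [-0.001, 0.631, 0.775, -0.002]
wrist_force: [0.2, -0.8, 0.2]
opening: 0.2
finger_force: 0.0
```

```bash
python3 - <<'E'
from h import *
s=robot.read_state(); print(s["ee_pos"],s["eef_rot"],s["wrist_force"],np.round(s["q"],2))
a=vision.grab_frame("top")["img"][120:340,120:440]; b=vision.grab_frame("scene")["img"][60:280,200:520]
cv2.imwrite("pics/a1.png",cv2.resize(np.vstack([a,b]),None,fx=1.35,fy=1.35))
E
```

```text
[458.72069252 202.64142027  98.63933655] [-6.02609753e-04  6.31451586e-01  7.75412612e-01 -1.95273598e-03] [ 0.22820842 -0.84563882  0.22559646] [-0.75  0.5   0.29  2.02 -0.22  0.66 -0.12]
```

View pics/a1.png

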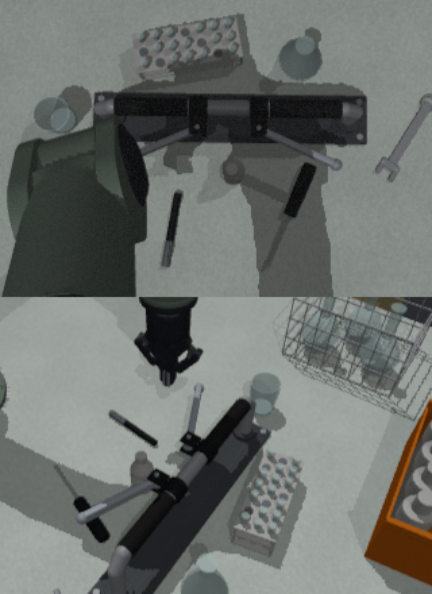

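The combined view shows the shut gripper in front of the left lever, clear of the marker and bottle, with the fingertips at about (168,380). Now I'll press along tool y.

>>> apply_moves(
  deltas=[
    {"tx": 0,"ty": 15,"tz": 0,"rx": 0,"ry": 0,"rz": 0},
    {"tx": 0,"ty": 27,"tz": 0,"rx": 0,"ry": 0,"rz": 0},
    {"tx": 0,"ty": 32,"tz": 0,"rx": 0,"ry": 0,"rz": 0},
    {"tx": 0,"ty": 37,"tz": 0,"rx": 0,"ry": 0,"rz": 0},
    {"tx": 0,"ty": 42,"tz": 0,"rx": 0,"ry": 0,"rz": 0},
    {"tx": 0,"ty": 47,"tz": 0,"rx": 0,"ry": 0,"rz": 0},
    {"tx": 0,"ty": 50,"tz": 0,"rx": 0,"ry": 0,"rz": 0},
    {"tx": 0,"ty": 50,"tz": 0,"rx": 0,"ry": 0,"rz": 0},
  ],
)

```text
clock: 2.6
ee_pos: [509.3, 213.5, 100.7]
eef_rot: [0.0, 0.632, 0.775, -0.0]
wrist_force: [-0.8, 0.2, -0.1]
opening: -0.2
finger_force: 0.0
```

>>> apply_moves(
  deltas=[
    {"tx": 0,"ty": 3,"tz": 0,"rx": 0,"ry": 0,"rz": 0},
    {"tx": 0,"ty": 6,"tz": 0,"rx": 0,"ry": 0,"rz": 0},
    {"tx": 0,"ty": 9,"tz": 0,"rx": 0,"ry": 0,"rz": 0},
    {"tx": 0,"ty": 9,"tz": 0,"rx": 0,"ry": 0,"rz": 0},
  ],
)

```text
clock: 3.0
ee_pos: [518.2, 215.4, 100.7]
eef_rot: [0.0, 0.631, 0.775, 0.0]
wrist_force: [0.0, 0.2, 0.0]
opening: -0.0
finger_force: 0.0
```

```bash
python3 - <<'E'
from h import *
for i in range(3):
    f=vision.grab_frame(["scene","wrist","top"][i]); s=robot.read_state(); print(np.round(s["ee_pos"],1),np.round(s["wrist_force"],2),np.round(s["torque"],2))
    if i==0: b=f["img"][60:240,270:490]
    if i==1: c=f["img"]; np.savez("w.npz",**f)
cv2.imwrite("pics/a2.png",np.hstack([cv2.resize(b,(400,327)),cv2.resize(c,(400,327))]))
E
```

```text
[517.9 215.3 100.7] [-0.39  0.79 -0.56] [-0.01  0.    0.  ]
[517.8 215.3 100.6] [ 0.72  0.42 -0.18] [-0.04 -0.04  0.01]
[517.7 215.3 100.7] [ 0.07 -0.07 -0.49] [-0.05  0.05 -0.03]
```

View pics/a2.png

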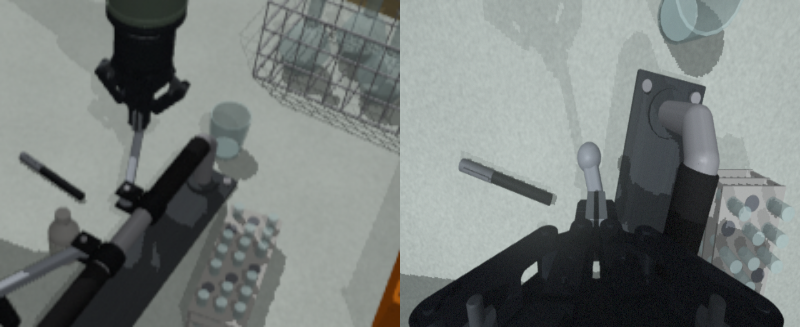

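The scene crop shows the fingertips right at the left blade, and the wrist crop shows the ball at (590,155) with the blade meeting the fingertips. No force is registering, so I'll check where the ball and blade really are.

```bash
python3 - <<'E'
from h import *
f=dict(np.load("w.npz")); P=cloud(f); print(f["origin"])
# crop px -> full: x (u-400)*1.6, y v*400/327
for u,v in [(590,152),(590,160),(593,178),(594,186),(597,200),(597,212),(585,210),(606,210),(597,268),(575,210),(570,222)]:
    uu,vv=int((u-400)*1.6),int(v*400/327); print((u,v),np.round(P[vv,uu]))
c=f["img"][150:350,200:430]; cv2.imwrite("pics/a3.png",cv2.resize(c,None,fx=2.6,fy=2.6,interpolation=cv2.INTER_CUBIC))
E
```

```text
[505.15124698 280.08415379 274.0281921 ]
(590, 152) [507. 245. 124.]
(590, 160) [508. 241. 125.]
(593, 178) [513. 229. 123.]
(594, 186) [515. 225. 124.]
(597, 200) [517. 226. 148.]
(597, 212) [517. 226. 161.]
(585, 210) [510. 220. 151.]
(606, 210) [522. 227. 159.]
(597, 268) [549.  74.   0.]
(575, 210) [500. 144.   0.]
(570, 222) [496. 127.  -1.]
```

View pics/a3.png

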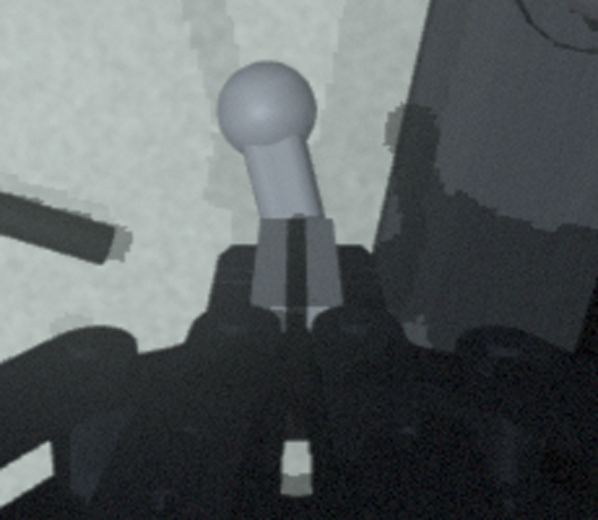

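```bash
python3 - <<'E'
from h import *
f=dict(np.load("w.npz")); P=cloud(f)
for r in range(226,292,4): print(r,[np.round(P[r,c]).astype(int).tolist() for c in (304,309,313,322,327)])
E
```

```text
226 [[512, 225, 124], [514, 225, 124], [516, 226, 125], [521, 225, 119], [538, 183, -1]]
230 [[512, 222, 123], [514, 223, 125], [516, 223, 124], [521, 223, 121], [538, 179, 0]]
234 [[512, 225, 137], [514, 226, 136], [516, 226, 135], [520, 227, 136], [522, 228, 137]]
238 [[512, 225, 142], [514, 226, 141], [516, 226, 141], [520, 226, 140], [522, 227, 141]]
242 [[512, 225, 146], [514, 225, 144], [516, 226, 145], [520, 226, 145], [522, 227, 146]]
246 [[512, 225, 149], [514, 226, 150], [516, 226, 150], [520, 226, 149], [522, 227, 150]]
250 [[512, 225, 154], [514, 226, 154], [516, 226, 154], [520, 226, 153], [522, 228, 155]]
254 [[512, 225, 158], [514, 225, 157], [516, 226, 157], [520, 227, 158], [522, 227, 157]]
258 [[512, 226, 162], [515, 226, 161], [516, 226, 160], [519, 227, 162], [521, 227, 162]]
262 [[513, 225, 165], [514, 226, 165], [516, 226, 165], [519, 227, 165], [521, 227, 164]]
266 [[513, 226, 168], [514, 226, 169], [516, 226, 167], [519, 227, 168], [521, 227, 168]]
270 [[513, 227, 173], [515, 225, 169], [516, 225, 169], [519, 226, 169], [521, 228, 172]]
274 [[513, 226, 175], [515, 223, 169], [517, 223, 169], [519, 227, 175], [521, 228, 176]]
278 [[513, 226, 178], [515, 221, 168], [517, 222, 169], [519, 228, 178], [520, 228, 178]]
282 [[513, 226, 180], [515, 221, 172], [517, 220, 169], [519, 228, 181], [520, 228, 181]]
286 [[513, 227, 184], [516, 221, 174], [517, 219, 170], [519, 228, 184], [520, 228, 183]]
290 [[513, 226, 186], [516, 220, 175], [518, 218, 170], [519, 227, 184], [520, 228, 186]]
```

The wrist depth shows the pad tips at z≈133, about 10 mm above the blade (top at 124), so the true tips sit about 33 mm higher than the reported TCP. x and y agree. I'll back off, lower by about 32 mm and check the tip height.

>>> apply_moves(
  deltas=[
    {"tx": 0,"ty": -30,"tz": 0,"rx": 0,"ry": 0,"rz": 0},
    {"tx": 0,"ty": -59,"tz": 0,"rx": 0,"ry": 0,"rz": 0},
    {"tx": 0,"ty": -59,"tz": 15,"rx": 0,"ry": 0,"rz": 0},
    {"tx": 0,"ty": -59,"tz": 32,"rx": 0,"ry": 0,"rz": 0},
    {"tx": 0,"ty": -59,"tz": 32,"rx": 0,"ry": 0,"rz": 0},
  ],
)

```text
clock: 3.65
ee_pos: [459.0, 203.0, 67.5]
eef_rot: [-0.0, 0.631, 0.776, -0.001]
wrist_force: [1.1, 0.2, 0.7]
opening: 0.1
finger_force: 0.0
```

```bash
python3 - <<'E'
from h import *
s=robot.read_state(); t=s["ee_pos"]; print(np.round(t,1),np.round(s["wrist_force"],2))
for n in ("scene","wrist"):
    f=vision.grab_frame(n); P=cloud(f); d=np.hypot(P[...,0]-t[0],P[...,1]-t[1])
    q=P[(d<25)&(P[...,2]>30)]; z=np.sort(q[:,2]); print(n,len(q),np.round(z[:12]),np.round(np.percentile(z,[2,5,10,50])))
    lo=q[q[:,2]<z[0]+15]; print(np.round(lo.min(0)),np.round(lo.max(0)))
E
```

```text
[459.  203.   67.5] [1.13 0.16 0.75]
scene 441 [100. 103. 103. 104. 104. 105. 105. 105. 105. 106. 107. 108.] [106. 112. 118. 164.]
[448. 189. 100.] [472. 209. 115.]
wrist 22031 [102. 103. 103. 103. 103. 103. 103. 104. 104. 104. 104. 104.] [114. 124. 137. 179.]
[445. 207. 102.] [472. 216. 117.]
```

Both cameras put the tips at z≈102 now, which is good. Pressing.

>>> apply_moves(
  deltas=[
    {"tx": 0,"ty": 15,"tz": 3,"rx": 0,"ry": 0,"rz": 0},
    {"tx": 0,"ty": 27,"tz": 3,"rx": 0,"ry": 0,"rz": 0},
    {"tx": 0,"ty": 32,"tz": 3,"rx": 0,"ry": 0,"rz": 0},
    {"tx": 0,"ty": 37,"tz": 3,"rx": 0,"ry": 0,"rz": 0},
    {"tx": 0,"ty": 42,"tz": 3,"rx": 0,"ry": 0,"rz": 0},
    {"tx": 0,"ty": 47,"tz": 3,"rx": 0,"ry": 0,"rz": 0},
    {"tx": 0,"ty": 50,"tz": 3,"rx": 0,"ry": 0,"rz": 0},
    {"tx": 0,"ty": 50,"tz": 3,"rx": 0,"ry": 0,"rz": 0},
  ],
)

```text
clock: 4.55
ee_pos: [508.8, 213.7, 65.6]
eef_rot: [-0.0, 0.631, 0.776, -0.0]
wrist_force: [-4.7, 1.1, 0.6]
opening: 0.0
finger_force: 2.0
```

>>> apply_moves(
  deltas=[
    {"tx": 0,"ty": 4,"tz": 0,"rx": 0,"ry": 0,"rz": 0},
    {"tx": 0,"ty": 8,"tz": 0,"rx": 0,"ry": 0,"rz": 0},
    {"tx": 0,"ty": 12,"tz": 0,"rx": 0,"ry": 0,"rz": 0},
    {"tx": 0,"ty": 15,"tz": 0,"rx": 0,"ry": 0,"rz": 0},
    {"tx": 0,"ty": 18,"tz": 0,"rx": 0,"ry": 0,"rz": 0},
    {"tx": 0,"ty": 20,"tz": 0,"rx": 0,"ry": 0,"rz": 0},
    {"tx": 0,"ty": 20,"tz": 0,"rx": 0,"ry": 0,"rz": 0},
  ],
)

```text
clock: 5.25
ee_pos: [527.8, 218.1, 65.5]
eef_rot: [-0.001, 0.631, 0.776, -0.0]
wrist_force: [-8.4, 4.1, 1.2]
opening: -0.4
finger_force: 3.5
```

>>> apply_moves(
  deltas=[
    {"tx": 0,"ty": 1,"tz": 0,"rx": 0,"ry": 0,"rz": 0},
    {"tx": 0,"ty": 2,"tz": 0,"rx": 0,"ry": 0,"rz": 0},
    {"tx": 0,"ty": 3,"tz": 0,"rx": 0,"ry": 0,"rz": 0},
    {"tx": 0,"ty": 4,"tz": 0,"rx": 0,"ry": 0,"rz": 0},
    {"tx": 0,"ty": 4,"tz": 0,"rx": 0,"ry": 0,"rz": 0},
  ],
)

```text
clock: 5.75
ee_pos: [531.5, 219.0, 65.5]
eef_rot: [-0.001, 0.631, 0.776, -0.0]
wrist_force: [-8.6, 3.9, 1.1]
opening: -0.3
finger_force: 3.8
```

>>> apply_moves(
  deltas=[
    {"tx": 0,"ty": 1,"tz": 0,"rx": 0,"ry": 0,"rz": 0},
    {"tx": 0,"ty": 2,"tz": 0,"rx": 0,"ry": 0,"rz": 0},
    {"tx": 0,"ty": 2,"tz": 0,"rx": 0,"ry": 0,"rz": 0},
  ],
)

```text
clock: 6.05
ee_pos: [533.4, 219.3, 65.5]
eef_rot: [-0.001, 0.631, 0.776, -0.0]
wrist_force: [-7.8, 3.3, 2.1]
opening: 0.1
finger_force: 3.9
```

```bash
python3 - <<'E'
from h import *
s=robot.read_state(); print(np.round(s["wrist_force"],1))
f=vision.grab_frame("wrist"); P=cloud(f); z=P[...,2]
m=(z>105)&(z<128)&(P[...,1]>230)&(P[...,1]<262)&(P[...,0]<575)
n,l,st,c=cv2.connectedComponentsWithStats(m.astype(np.uint8))
k=1+np.argmax(st[1:,4]); q=P[l==k]; print(st[k]); 
tip=q[q[:,1]>q[:,1].max()-20]; ctr=(tip[:,:2].min(0)+tip[:,:2].max(0))/2; print("ball",ctr,q.min(0),q.max(0))
y=0.017; d=R.from_euler('z',-y).as_matrix()[:2,:2]@(np.array(ctr)-[600,62]); print(d, "angle",0.42-np.arctan2(-35-d[0],d[1]-50), "r",np.hypot(d[0]+35,d[1]-50))
E
```

```text
[-7.8  3.3  2.1]
[ 344  183   50   85 3059]
ball [550.04386418 251.54480396] [540.23642104 230.00543512 108.29817977] [559.85130733 261.53918791 126.82271506]
[-46.72681087 190.36662879] angle 0.33664940777059527 r 140.85563024684416
```

The ball radius checks at 140.9 mm and the lever angle is about 0.337, so roughly 2.5 mm remains to the stop.

>>> apply_moves(
  deltas=[
    {"tx": 0,"ty": 0.5,"tz": 0,"rx": 0,"ry": 0,"rz": 0},
    {"tx": 0,"ty": 1,"tz": 0,"rx": 0,"ry": 0,"rz": 0},
    {"tx": 0,"ty": 1.5,"tz": 0,"rx": 0,"ry": 0,"rz": 0},
    {"tx": 0,"ty": 2,"tz": 0,"rx": 0,"ry": 0,"rz": 0},
    {"tx": 0,"ty": 2,"tz": 0,"rx": 0,"ry": 0,"rz": 0},
  ],
)

```text
clock: 6.6
ee_pos: [535.3, 219.6, 65.5]
eef_rot: [-0.001, 0.631, 0.776, -0.001]
wrist_force: [-8.9, 3.5, 2.0]
opening: 0.0
finger_force: 4.0
```

>>> apply_moves(
  deltas=[
    {"tx": 0,"ty": 0.5,"tz": 0,"rx": 0,"ry": 0,"rz": 0},
    {"tx": 0,"ty": 1,"tz": 0,"rx": 0,"ry": 0,"rz": 0},
    {"tx": 0,"ty": 1,"tz": 0,"rx": 0,"ry": 0,"rz": 0},
  ],
)

```text
clock: 6.9
ee_pos: [536.2, 219.7, 65.5]
eef_rot: [-0.001, 0.631, 0.776, -0.001]
wrist_force: [-9.0, 3.3, 2.1]
opening: 0.1
finger_force: 4.1
```

>>> apply_moves(
  deltas=[
    {"tx": 0,"ty": 0.5,"tz": 0,"rx": 0,"ry": 0,"rz": 0},
    {"tx": 0,"ty": 1,"tz": 0,"rx": 0,"ry": 0,"rz": 0},
    {"tx": 0,"ty": 1,"tz": 0,"rx": 0,"ry": 0,"rz": 0},
  ],
)

```text
clock: 7.2
ee_pos: [537.2, 219.9, 65.5]
eef_rot: [-0.001, 0.631, 0.776, -0.001]
wrist_force: [-9.1, 3.1, 1.9]
opening: 0.1
finger_force: 4.1
```

>>> apply_moves(
  deltas=[
    {"tx": 0,"ty": 0.5,"tz": 0,"rx": 0,"ry": 0,"rz": 0},
    {"tx": 0,"ty": 1,"tz": 0,"rx": 0,"ry": 0,"rz": 0},
    {"tx": 0,"ty": 1,"tz": 0,"rx": 0,"ry": 0,"rz": 0},
  ],
)

```text
clock: 7.5
ee_pos: [537.9, 220.0, 65.4]
eef_rot: [-0.001, 0.631, 0.776, -0.001]
wrist_force: [-10.9, 2.5, 2.8]
opening: 0.2
finger_force: 5.2
```

```bash
cat >> h.py <<'E'
def lever(side, cam="wrist"):
    f=vision.grab_frame(cam); P=cloud(f); z=P[...,2]; Y=(P[...,1]-62)*side
    m=(z>105)&(z<128)&(Y>168)&(Y<202)&(P[...,0]<575)
    n,l,st,c=cv2.connectedComponentsWithStats(m.astype(np.uint8))
    k=1+np.argmax(st[1:,4]); q=P[l==k]; e=(q[:,1]-62)*side
    tip=q[e>e.max()-20]; ctr=(tip[:,:2].min(0)+tip[:,:2].max(0))/2
    d=R.from_euler('z',-0.017).as_matrix()[:2,:2]@(ctr-[600,62]); d[1]*=side
    print(st[k],"ball",ctr,"angle",0.42-np.arctan2(-35-d[0],d[1]-50),"r",np.hypot(d[0]+35,d[1]-50)); return f
E
python3 -c "
from h import *
lever(1)"
```

```text
[ 348  184   49   87 3117] ball [555.84571128 252.37545588] angle 0.37812694823891857 r 141.22232220561406
```

The force is rising above the spring value and the measured angle is about 0.36 or more, so the lever is at the stop. I'll add a touch more and hold for over a second.

>>> apply_moves(
  deltas=[
    {"tx": 0,"ty": 0.4,"tz": 0,"rx": 0,"ry": 0,"rz": 0},
    {"tx": 0,"ty": 0.4,"tz": 0,"rx": 0,"ry": 0,"rz": 0},
    {"tx": 0,"ty": 0.4,"tz": 0,"rx": 0,"ry": 0,"rz": 0},
    {"tx": 0,"ty": 0.4,"tz": 0,"rx": 0,"ry": 0,"rz": 0},
    {"tx": 0,"ty": 0.4,"tz": 0,"rx": 0,"ry": 0,"rz": 0},
    {"tx": 0,"ty": 0.4,"tz": 0,"rx": 0,"ry": 0,"rz": 0},
    {"tx": 0,"ty": 0.4,"tz": 0,"rx": 0,"ry": 0,"rz": 0},
    {"tx": 0,"ty": 0.4,"tz": 0,"rx": 0,"ry": 0,"rz": 0},
  ],
)

```text
clock: 8.35
ee_pos: [538.0, 220.1, 65.4]
eef_rot: [-0.001, 0.631, 0.776, -0.001]
wrist_force: [-12.2, 2.5, 4.9]
opening: -0.1
finger_force: 6.1
```

>>> apply_moves(
  deltas=[
    {"tx": 0,"ty": 0,"tz": 0,"rx": 0,"ry": 0,"rz": 0},
    {"tx": 0,"ty": 0,"tz": 0,"rx": 0,"ry": 0,"rz": 0},
    {"tx": 0,"ty": 0,"tz": 0,"rx": 0,"ry": 0,"rz": 0},
    {"tx": 0,"ty": 0,"tz": 0,"rx": 0,"ry": 0,"rz": 0},
    {"tx": 0,"ty": 0,"tz": 0,"rx": 0,"ry": 0,"rz": 0},
  ],
)

```text
clock: 8.85
ee_pos: [538.0, 220.0, 65.4]
eef_rot: [-0.001, 0.631, 0.776, -0.001]
wrist_force: [-13.0, 2.2, 4.4]
opening: 0.0
finger_force: 6.1
```

It is firmly at the stop at 13 N and held for 1.3 s. Releasing gently.

>>> apply_moves(
  deltas=[
    {"tx": 0,"ty": -4,"tz": 0,"rx": 0,"ry": 0,"rz": 0},
    {"tx": 0,"ty": -10,"tz": 0,"rx": 0,"ry": 0,"rz": 0},
    {"tx": 0,"ty": -18,"tz": 0,"rx": 0,"ry": 0,"rz": 0},
    {"tx": 0,"ty": -26,"tz": 0,"rx": 0,"ry": 0,"rz": 0},
    {"tx": 0,"ty": -34,"tz": 0,"rx": 0,"ry": 0,"rz": 0},
    {"tx": 0,"ty": -44,"tz": 0,"rx": 0,"ry": 0,"rz": 0},
    {"tx": 0,"ty": -60,"tz": 0,"rx": 0,"ry": 0,"rz": 0},
    {"tx": 0,"ty": -80,"tz": 0,"rx": 0,"ry": 0,"rz": 0},
  ],
)

```text
clock: 9.65
ee_pos: [461.5, 203.8, 65.9]
eef_rot: [0.0, 0.632, 0.775, 0.001]
wrist_force: [0.7, 0.9, -0.3]
opening: -0.5
finger_force: 0.0
```

```bash
python3 -c "
from h import *
f=lever(1); print({k:np.round(v,2) for k,v in robot.read_state().items()})"
```

```text
[ 414  189   52   58 2235] ball [507.2326896  239.67554976] angle 0.019361194533035975 r 140.34008947785077
{'clock': np.float64(9.7), 'q': array([-0.73,  0.55,  0.26,  2.04, -0.25,  0.58, -0.09]), 'qd': array([ 0.01,  0.03,  0.  , -0.06,  0.  ,  0.04,  0.01]), 'joint_efforts': array([ 2.500e+00, -7.326e+01,  9.830e+00, -3.662e+01,  5.000e-02,
       -1.400e+00,  2.400e-01]), 'ee_pos': array([458.09, 202.97,  65.66]), 'eef_rot': array([-0.  ,  0.63,  0.78, -0.  ]), 'wrist_force': array([ 0.19, -0.15, -0.4 ]), 'torque': array([ 0.01, -0.04, -0.02]), 'finger_force': np.float64(0.0), 'opening': np.float64(0.19)}
```

The left lever is back out. Going up and over to the right lever.

>>> apply_moves(
  deltas=[
    {"tx": 0,"ty": 0,"tz": -45,"rx": 0,"ry": 0,"rz": 0},
    {"tx": 0,"ty": 0,"tz": -90,"rx": 0,"ry": 0,"rz": 0},
    {"tx": -30,"ty": -6,"tz": -110,"rx": 0,"ry": 0,"rz": 0.04},
    {"tx": -72,"ty": -14,"tz": -110,"rx": 0,"ry": 0,"rz": 0.1},
    {"tx": -116,"ty": -22,"tz": -110,"rx": 0,"ry": 0,"rz": 0.16},
    {"tx": -160,"ty": -30,"tz": -110,"rx": 0,"ry": 0,"rz": 0.22},
    {"tx": -204,"ty": -38,"tz": -110,"rx": 0,"ry": 0,"rz": 0.28},
    {"tx": -248,"ty": -46,"tz": -110,"rx": 0,"ry": 0,"rz": 0.34},
  ],
)

```text
clock: 10.5
ee_pos: [466.7, -50.1, 176.1]
eef_rot: [0.0, 0.754, 0.657, 0.001]
wrist_force: [1.5, 0.9, -0.4]
opening: -0.1
finger_force: 0.0
```

>>> apply_moves(
  deltas=[
    {"tx": -36,"ty": 5,"tz": 0,"rx": 0,"ry": 0,"rz": 0.03},
    {"tx": -36,"ty": 5,"tz": 30,"rx": 0,"ry": 0,"rz": 0.03},
    {"tx": -36,"ty": 5,"tz": 60,"rx": 0,"ry": 0,"rz": 0.03},
    {"tx": -36,"ty": 5,"tz": 90,"rx": 0,"ry": 0,"rz": 0.03},
    {"tx": -36,"ty": 5,"tz": 110,"rx": 0,"ry": 0,"rz": 0.03},
    {"tx": -36,"ty": 5,"tz": 110,"rx": 0,"ry": 0,"rz": 0.03},
  ],
)

```text
clock: 11.1
ee_pos: [465.6, -84.9, 64.1]
eef_rot: [-0.001, 0.763, 0.646, -0.001]
wrist_force: [0.1, -0.4, 0.8]
opening: 0.1
finger_force: 0.0
```

```bash
python3 - <<'E'
from h import *
s=robot.read_state(); t=s["ee_pos"]; print(np.round(t,1),np.round(s["wrist_force"],2))
f=lever(-1,"scene"); P=cloud(f); d=np.hypot(P[...,0]-t[0],P[...,1]-t[1])
z=np.sort(P[(d<25)&(P[...,2]>45)][:,2]); print("tip",np.round(z[:8]))
w=vision.grab_frame("wrist"); cv2.imwrite("pics/r1.png",np.hstack([f["img"][60:320,200:500],w["img"][100:360,100:540]]))
E
```

```text
[465.6 -84.9  64.1] [ 0.11 -0.4   0.82]
[257 218  12  10  83] ball [ 513.64699894 -116.0426356 ] angle 0.014228490863708143 r 137.73316899745706
tip [ 96.  99.  99. 101. 101. 101. 102. 102.]
```

View pics/r1.png

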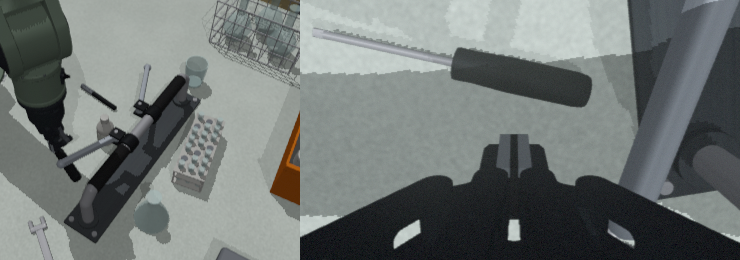

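The left half shows the gripper in front of the right lever, with the left lever out. The wrist half shows the shut fingers at (513,160) clear of the screwdriver, with the blade to the right. Pressing.

>>> apply_moves(
  deltas=[
    {"tx": 0,"ty": 15,"tz": 0,"rx": 0,"ry": 0,"rz": 0},
    {"tx": 0,"ty": 27,"tz": 0,"rx": 0,"ry": 0,"rz": 0},
    {"tx": 0,"ty": 32,"tz": 0,"rx": 0,"ry": 0,"rz": 0},
    {"tx": 0,"ty": 37,"tz": 0,"rx": 0,"ry": 0,"rz": 0},
    {"tx": 0,"ty": 42,"tz": 0,"rx": 0,"ry": 0,"rz": 0},
    {"tx": 0,"ty": 47,"tz": 0,"rx": 0,"ry": 0,"rz": 0},
    {"tx": 0,"ty": 50,"tz": 0,"rx": 0,"ry": 0,"rz": 0},
    {"tx": 0,"ty": 50,"tz": 0,"rx": 0,"ry": 0,"rz": 0},
  ],
)

```text
clock: 12.0
ee_pos: [515.7, -93.4, 65.5]
eef_rot: [-0.0, 0.763, 0.646, -0.0]
wrist_force: [-5.0, -1.5, 0.0]
opening: -0.2
finger_force: 2.1
```

>>> apply_moves(
  deltas=[
    {"tx": 0,"ty": 4,"tz": 0,"rx": 0,"ry": 0,"rz": 0},
    {"tx": 0,"ty": 8,"tz": 0,"rx": 0,"ry": 0,"rz": 0},
    {"tx": 0,"ty": 11,"tz": 0,"rx": 0,"ry": 0,"rz": 0},
    {"tx": 0,"ty": 14,"tz": 0,"rx": 0,"ry": 0,"rz": 0},
    {"tx": 0,"ty": 17,"tz": 0,"rx": 0,"ry": 0,"rz": 0},
    {"tx": 0,"ty": 17,"tz": 0,"rx": 0,"ry": 0,"rz": 0},
  ],
)

```text
clock: 12.6
ee_pos: [532.0, -96.6, 65.5]
eef_rot: [-0.0, 0.764, 0.646, -0.001]
wrist_force: [-7.0, -4.1, 1.8]
opening: -0.1
finger_force: 3.3
```

```bash
python3 -c "
from h import *
lever(-1,'scene')"
```

```text
[266 220  14  19 143] ball [ 547.22424699 -126.05516766] angle 0.2682921532628769 r 138.72417758015916
```

>>> apply_moves(
  deltas=[
    {"tx": 0,"ty": 2,"tz": 0,"rx": 0,"ry": 0,"rz": 0},
    {"tx": 0,"ty": 4,"tz": 0,"rx": 0,"ry": 0,"rz": 0},
    {"tx": 0,"ty": 6,"tz": 0,"rx": 0,"ry": 0,"rz": 0},
    {"tx": 0,"ty": 7,"tz": 0,"rx": 0,"ry": 0,"rz": 0},
    {"tx": 0,"ty": 8,"tz": 0,"rx": 0,"ry": 0,"rz": 0},
    {"tx": 0,"ty": 8,"tz": 0,"rx": 0,"ry": 0,"rz": 0},
  ],
)

```text
clock: 13.25
ee_pos: [539.6, -97.8, 65.5]
eef_rot: [-0.0, 0.764, 0.646, -0.001]
wrist_force: [-8.4, -3.5, 1.5]
opening: 0.0
finger_force: 3.9
```

>>> apply_moves(
  deltas=[
    {"tx": 0,"ty": 0.5,"tz": 0,"rx": 0,"ry": 0,"rz": 0},
    {"tx": 0,"ty": 1,"tz": 0,"rx": 0,"ry": 0,"rz": 0},
    {"tx": 0,"ty": 1,"tz": 0,"rx": 0,"ry": 0,"rz": 0},
  ],
)

```text
clock: 13.55
ee_pos: [540.5, -97.9, 65.5]
eef_rot: [-0.0, 0.764, 0.646, -0.001]
wrist_force: [-7.8, -4.9, 2.3]
opening: -0.0
finger_force: 3.9
```

>>> apply_moves(
  deltas=[
    {"tx": 0,"ty": 0.5,"tz": 0,"rx": 0,"ry": 0,"rz": 0},
    {"tx": 0,"ty": 1,"tz": 0,"rx": 0,"ry": 0,"rz": 0},
    {"tx": 0,"ty": 1,"tz": 0,"rx": 0,"ry": 0,"rz": 0},
  ],
)

```text
clock: 13.85
ee_pos: [541.4, -98.0, 65.5]
eef_rot: [-0.001, 0.763, 0.646, -0.001]
wrist_force: [-8.2, -4.1, 1.5]
opening: -0.1
finger_force: 4.0
```

>>> apply_moves(
  deltas=[
    {"tx": 0,"ty": 0.5,"tz": 0,"rx": 0,"ry": 0,"rz": 0},
    {"tx": 0,"ty": 1,"tz": 0,"rx": 0,"ry": 0,"rz": 0},
    {"tx": 0,"ty": 1,"tz": 0,"rx": 0,"ry": 0,"rz": 0},
  ],
)

```text
clock: 14.15
ee_pos: [542.4, -98.1, 65.5]
eef_rot: [-0.001, 0.763, 0.646, -0.001]
wrist_force: [-8.2, -3.1, 1.2]
opening: -0.0
finger_force: 4.0
```

>>> apply_moves(
  deltas=[
    {"tx": 0,"ty": 0.5,"tz": 0,"rx": 0,"ry": 0,"rz": 0},
    {"tx": 0,"ty": 1,"tz": 0,"rx": 0,"ry": 0,"rz": 0},
    {"tx": 0,"ty": 1,"tz": 0,"rx": 0,"ry": 0,"rz": 0},
  ],
)

```text
clock: 14.45
ee_pos: [543.1, -98.2, 65.4]
eef_rot: [-0.001, 0.763, 0.646, -0.001]
wrist_force: [-10.7, -3.3, 3.5]
opening: 0.1
finger_force: 5.2
```

```bash
python3 -c "
from h import *
lever(-1,'scene')"
```

```text
[271 224  14  19 152] ball [ 561.45142714 -128.03635426] angle 0.37143190849811936 r 139.51811997359457
```

The right lever is at its stop too. A touch more, then hold.

>>> apply_moves(
  deltas=[
    {"tx": 0,"ty": 0.4,"tz": 0,"rx": 0,"ry": 0,"rz": 0},
    {"tx": 0,"ty": 0.4,"tz": 0,"rx": 0,"ry": 0,"rz": 0},
    {"tx": 0,"ty": 0.4,"tz": 0,"rx": 0,"ry": 0,"rz": 0},
    {"tx": 0,"ty": 0.4,"tz": 0,"rx": 0,"ry": 0,"rz": 0},
    {"tx": 0,"ty": 0.4,"tz": 0,"rx": 0,"ry": 0,"rz": 0},
    {"tx": 0,"ty": 0.4,"tz": 0,"rx": 0,"ry": 0,"rz": 0},
    {"tx": 0,"ty": 0.4,"tz": 0,"rx": 0,"ry": 0,"rz": 0},
    {"tx": 0,"ty": 0.4,"tz": 0,"rx": 0,"ry": 0,"rz": 0},
  ],
)

```text
clock: 15.3
ee_pos: [543.1, -98.2, 65.4]
eef_rot: [-0.001, 0.763, 0.646, -0.001]
wrist_force: [-12.0, -2.9, 5.0]
opening: -0.5
finger_force: 6.1
```

>>> apply_moves(
  deltas=[
    {"tx": 0,"ty": 0,"tz": 0,"rx": 0,"ry": 0,"rz": 0},
    {"tx": 0,"ty": 0,"tz": 0,"rx": 0,"ry": 0,"rz": 0},
    {"tx": 0,"ty": 0,"tz": 0,"rx": 0,"ry": 0,"rz": 0},
    {"tx": 0,"ty": 0,"tz": 0,"rx": 0,"ry": 0,"rz": 0},
    {"tx": 0,"ty": 0,"tz": 0,"rx": 0,"ry": 0,"rz": 0},
  ],
)

```text
clock: 15.8
ee_pos: [543.2, -98.2, 65.4]
eef_rot: [-0.001, 0.763, 0.646, -0.001]
wrist_force: [-12.9, -1.6, 3.3]
opening: 0.1
finger_force: 6.1
```

>>> apply_moves(
  deltas=[
    {"tx": 0,"ty": -4,"tz": 0,"rx": 0,"ry": 0,"rz": 0},
    {"tx": 0,"ty": -10,"tz": 0,"rx": 0,"ry": 0,"rz": 0},
    {"tx": 0,"ty": -18,"tz": 0,"rx": 0,"ry": 0,"rz": 0},
    {"tx": 0,"ty": -26,"tz": 0,"rx": 0,"ry": 0,"rz": 0},
    {"tx": 0,"ty": -34,"tz": 0,"rx": 0,"ry": 0,"rz": 0},
    {"tx": 0,"ty": -44,"tz": 0,"rx": 0,"ry": 0,"rz": 0},
    {"tx": 0,"ty": -60,"tz": 0,"rx": 0,"ry": 0,"rz": 0},
    {"tx": 0,"ty": -80,"tz": 0,"rx": 0,"ry": 0,"rz": 0},
  ],
)

```text
clock: 16.6
ee_pos: [466.1, -84.9, 65.9]
eef_rot: [0.001, 0.763, 0.646, 0.0]
wrist_force: [1.0, -0.8, -0.7]
opening: 0.2
finger_force: 0.0
```

>>> apply_moves(
  deltas=[
    {"tx": 0,"ty": 0,"tz": -40,"rx": 0,"ry": 0,"rz": 0},
    {"tx": 0,"ty": 0,"tz": -80,"rx": 0,"ry": 0,"rz": 0},
    {"tx": 0,"ty": 0,"tz": -100,"rx": 0,"ry": 0,"rz": 0},
    {"tx": 0,"ty": 0,"tz": -100,"rx": 0,"ry": 0,"rz": 0},
    {"tx": 0,"ty": 0,"tz": -100,"rx": 0,"ry": 0,"rz": 0},
  ],
)

```text
clock: 17.1
ee_pos: [466.3, -84.6, 165.8]
eef_rot: [0.0, 0.763, 0.646, 0.001]
wrist_force: [-1.1, -0.1, -0.7]
opening: -0.3
finger_force: 0.0
```

```bash
python3 - <<'E'
from h import *
f=lever(-1,"scene"); lever(1,"scene"); print(robot.read_state()["wrist_force"])
o=np.load("scene0.npz")["img"]; d=cv2.absdiff(f["img"],o).max(2)
cv2.imwrite("pics/end.png",f["img"])
E
```

```text
[257 218  11  10  83] ball [ 513.51171669 -116.28364515] angle 0.013983346584408252 r 138.00747645481556
[344 124   7   7  30] ball [506.19949035 236.79029248] angle 0.004052254647692433 r 138.13807840167115
[-0.86715082  0.47921348  0.0656992 ]
```

View pics/end.png

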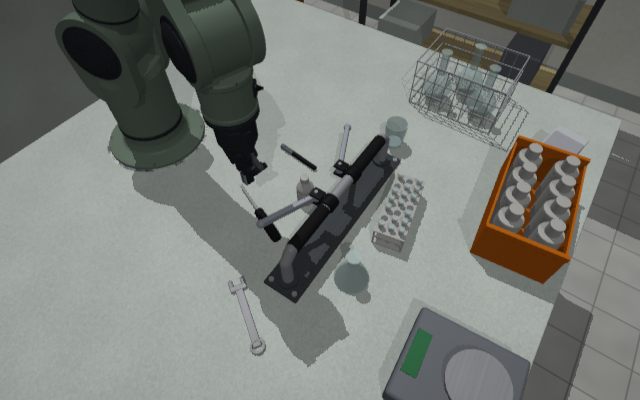

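Both levers are out, with the balls at (346,127) and (262,223) as at the start. Every loose item is where it was, and the gripper is clear. Handing in.

```bash
python3 -c "
from rig import robot
print(robot.hand_in())"
```

```text
the job is handed in; nothing more can be done
None
```

I pressed the left lever and then the right to their stops at about 13 N, held each for 1.3 s and let both spring fully out. The handlebar was not touched, nothing else on the bench moved, and the job is handed in (the hand-in returned no verdict).

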